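# Wedge the work rest into an edge burnisher

## Task

The leather-edge burnisher on the bench needs its work rest. Pick up the loose aluminium rest, start its dovetailed foot in the open mouth of the tapered way in front of the wooden wheel, and slide it in until the foot sits flat and square and wedges tight by itself. Finish with a firm thumb-push, no ramming, then let go and leave the other things on the bench where they are.

Things in the scene. Friction and masses are not known exactly. Their poses are not given: they have to be found in the camera images.
- machine: Green cast-iron edge burnisher, about 310 x 310 mm, 170 mm high, bolted down: a base plate 12 mm thick carrying the motor, the wooden wheel (100 mm across, spindle 92 mm above the bench) and, in front of it, the tapered dovetail way. Origin: on the bench, below the middle of the way; +x runs level along the way from its mouth towards the wheel, +z up. The base plate begins 10 mm before the mouth.
- way_mouth (a point): Middle of the way's floor at its open mouth, 12 mm above the bench. The way is 100 mm long and runs along the machine's +x; the two steel jaws stand 14 mm high and lean inwards by 15 degrees. At the floor they are about 56 mm apart at the mouth and 44 mm at the wheel end (6 mm per 100 mm on each side), open at both ends and from above.
- gib: The jaw on the machine's -y side: a steel strip backed by three set screws, which holds firm. It has been set by hand anywhere within 0.8 mm either way, so the foot wedges at a place that differs by up to 7 mm either way and has to be felt. Origin: within 1 mm of the machine's origin, same axes.
- rest: Aluminium rest, 0.4-0.65 kg. Foot 100 mm long, 14 high, underside 56 mm wide at the rear, 44 at the nose, sides leaning in by 15 degrees like the jaws. On it a lengthwise rib 14 mm thick, top 60 mm above the underside, and at the front a table 58 x 90 x 6 mm, 30 to 88 mm ahead of the origin, its top at 66 mm. Origin: middle of the foot's underside; +x to the nose, +z up.
- rest_rib (a point): Where the rib is best gripped across its 14 mm: 12 mm behind the rest's origin, 42 mm above the underside.
- rest_plate (a point): Middle of the rear face of the thumb plate (32 mm wide, 4 to 36 mm above the underside), 73 mm behind the rest's origin. Pushing here along +x with nothing else holding the rest lets the foot square itself in the way; a push higher up cocks it. A push of 12 to 18 N wedges it so that it stays tight; 4 N or less leaves it loose; over 30 N is ramming.
- rest_nose (a point): Middle of the underside's front edge, 50 mm ahead of the rest's origin. With the foot wedged it lies about 100 mm past the mouth (93 to 108 mm, as the gib is set).
- jar: Bystander: amber glass jar of edge dressing with a lid, 58 mm across, 62 mm high. Origin: centre of its underside.
- mallet: Bystander: hammer lying on the bench. Origin: centre of its underside.
- punch: Bystander: steel strap punch standing upright, 22 mm across, 75 mm high. Origin: centre of its underside.
Mind the look-alikes: they are no part of the job. There is more than one size of the rest; the one meant has the size given above.

How it is judged:
On the way:
1. the nose of the foot is in the way, more than 30 mm past the mouth, the foot lying flat on its floor between the jaws (x of rest_nose in the frame of way_mouth above 0.03 m and y of rest_nose in the frame of way_mouth between -0.012 and 0.012 m and z of rest_nose in the frame of way_mouth between -0.004 and 0.004 m and angle between rest's own z axis and vertical below 0.05 rad), for 0.1 s.
At the end, for the whole second after the job is handed in: The rest stands in the way by itself, nose at least 85 mm past the mouth, within 12 mm of the way's middle line and 4 mm of its floor, flat and square within 0.015 rad, still, and wedged: its foot keeps pressing on the gib with more than 4 N once let go (x of rest_nose in the frame of way_mouth above 0.085 m and y of rest_nose in the frame of way_mouth between -0.012 and 0.012 m and z of rest_nose in the frame of way_mouth between -0.004 and 0.004 m and contact force between rest and gib above 4 N and angle between rest's own z axis and vertical below 0.015 rad and angle between the x axis of rest and the x axis of machine, either way round below 0.015 rad and linear speed of rest below 0.01 m/s); the robot touches nothing.
It fails at once if the rest is rammed: more than 25 N between it and the gib (contact force between rest and gib above 25 N).
It fails at once if the jar, the mallet or the punch is moved more than 30 mm (distance of any of jar, mallet, punch from where it was at the start of the episode above 0.03 m).
It also fails if it takes over 64 s, if anything falls off the work surface, if the arm or the gripper's body presses on something with over 40 N, if the wrist force passes 120 N, or if a joint passes its speed limit or range.

## Robot

A 6-joint arm with a two-finger parallel gripper is mounted at the origin on the work surface. World frame = base frame: x ahead of the robot, y to its left, z up, the work surface at z = 0. Lengths are in m, angles in rad, forces in N, time in s.
With the tool pointing down it reaches from about 0.4 to 0.825 m from the base axis. Payload 7 kg.
Tool frame: the origin (TCP) lies on the front face of the gripper's body, between the roots of the fingers; the fingertips stand 73 mm ahead of it and the grasp point (between the pads) lies manip.grip_depth ahead of it (manip.grip_depth is the distance from the TCP to the grasp point, in m); z points along the fingers, y is the line along which they close (so a half turn about z gives the same grasp; the last joint's range is limited). The gripper opens to 85 mm and grips with 20 to 120 N. Pads are 22 mm wide; open, the fingers measure 114 mm over their backs; the gripper's body (76 mm by 85 mm) begins 54 mm behind the grasp point. The pads swing forward as they close: fully open they stand 13 mm farther back than shut.
Start: joints at [1.564, 0.359, 0.012, 0, -1.224, -0.288], TCP at [0.196, 0.646, 0.304] pointing down, gripper open.
Joint ranges: [-3.07, 3.07], [-1.43, 2.12], [-1.02, 1.25], [-3.03, 1.67], [-3.05, -0], [-3.03, 3.03]. Speed limits (rad/s): [2.39, 2.39, 3.01, 3.14, 3.14, 3.14].

## Interface

Orientations are given as a rotation vector (axis times angle).
In Python, from workcell import manip gives the robot as it stands.
- The arm moves only by the tool send_rows, never from a script. Its argument "commands" is a list of rows, each a list of 3 entries, a list of its own where there are three numbers: the finger opening in mm, from 0 to 85.4, then the shift along the tool's x, y, z scaled (see below), then the turn, a rotation vector about the tool's x, y, z scaled (see below). A call has 1 to 20 rows; each row is the pose to reach, as a shift and turn from the pose commanded when the call began, along the tool's axes at that moment; what a row does not reach only later rows make up. The controller multiplies each number of a shift by 200 mm and each number of a turn by 30 degrees. A row lasts 1/8 s, in which the tool goes at most 62.5 mm and 10.7 degrees, less where a joint would pass 70% of its speed; a pose out of reach is approached as far as the arm can. A call with a number of a shift or a turn outside -1 to 1 is refused whole. A call with a gripper value outside its range is refused whole. The fingers move at their own pace and stop on an object; "newtons" is the grip in N (left out, the last holds). Time passes only in rows, so rows that repeat a pose let the fingers close. It gives the time, the measured TCP pose, the force, the opening and the grip force at its end, in the units of the state.
- manip.sense(): the state, without advancing time (a new reading comes with each control period).
- manip.camera(name): name is "scene" or "top" or "wrist"; returns a dict with "image" (480x640x3 uint8, blue, green, red), "mtx" (3x3 intrinsics, pixels), "world_from_camera" (4x4, takes a point from camera to world coordinates); the wrist camera has in their place "tool_from_camera" (4x4, takes a point from camera to tool coordinates, whose origin is the TCP and whose axes are the flange's). Camera axes: x right, y down, z forward; pixel columns grow to the right and rows downward; lengths in m; the calibration is good to about 2 mm. The wrist camera is an equidistant fisheye: a pixel r from the principal point sees the ray r / f radians off the axis. A picture is of the moment at which its call begins: read the wrist's pose just before it. There is no depth.
- manip.job_done(): hands the job in; it is judged then, once.
The state is a dict: "clock": time; "joint_pos": joint angles; "joint_velocities": joint speeds; "effort": joint torques, N m; "ee_pos": TCP position; "tcp_rot": TCP orientation; "force": force on the tool from outside, world axes, zero at the start; "ft_torque": the same for the moment, N m; "finger_gap": finger opening in m; "finger_force": force on a finger pad.
Only numpy, scipy, OpenCV 4.12 (cv2) and the standard library are available. Lean on these libraries where they do the work, as an engineer would, in place of code of your own. Each camera call takes 0.05 s, during which the arm holds its last target. There are 200 camera calls.

## Working session

There is one attempt and no reset: what is moved stays moved. The work goes in short steps, Python scripts to look and compute and a tool call to move; the robot and the scene stay as the last step left them, time stands still between calls to the robot, and variables do not carry over. Pictures are saved under pics/ and viewed, at most 10 in all, crops included, and the job is handed in when it is done.

Besides the shell and the picture viewer there is one more tool, called as name(argument=value, ...) on one line, values as JSON. send_rows: Moves the arm, as the interface text tells. Its arguments: {"type":"object","properties":{"commands":{"type":"array"},"newtons":{"type":"number"}},"required":["commands"]}

```bash
mkdir -p pics
python3 - <<'E'
from workcell import manip
import cv2,numpy as np
np.set_printoptions(precision=4,suppress=True)
for n in ("scene","top"):
    c=manip.camera(n); cv2.imwrite(f"pics/{n}0.png",c["image"]); np.savez(f"{n}.npz",**c)
    print(n,c["mtx"],c["world_from_camera"])
s=manip.sense(); print(s, manip.grip_depth)
E
```

```text
scene [[525.8847   0.     315.8146]
 [  0.     525.8847 244.1167]
 [  0.       0.       1.    ]] [[ 0.053   0.7303 -0.6811  1.1876]
 [ 0.9985 -0.0276  0.0481 -0.0486]
 [ 0.0164 -0.6826 -0.7306  0.7611]
 [ 0.      0.      0.      1.    ]]
top [[514.0573   0.     320.7891]
 [  0.     514.0573 238.1612]
 [  0.       0.       1.    ]] [[-0.0103 -0.9783  0.207   0.3048]
 [-0.9999  0.0101 -0.0021 -0.0002]
 [-0.     -0.2071 -0.9783  1.0621]
 [ 0.      0.      0.      1.    ]]
{'clock': 0.1, 'joint_pos': array([ 1.5641,  0.3593,  0.0112, -0.0003, -1.2241, -0.2881]), 'joint_velocities': array([ 0.0004, -0.001 ,  0.002 , -0.0005,  0.0002, -0.0005]), 'effort': array([ -0.0021, -58.4761,  29.4114,   6.9549,  -0.0031,   0.    ]), 'ee_pos': array([0.196 , 0.6456, 0.3031]), 'tcp_rot': array([ 3.1061, -0.4613, -0.0002]), 'force': array([-0.5712, -0.4694, -0.4988]), 'ft_torque': array([0.008 , 0.0336, 0.0175]), 'finger_force': 0.0, 'finger_gap': 0.08561705375598155} 0.0539
```

View pics/top0.png

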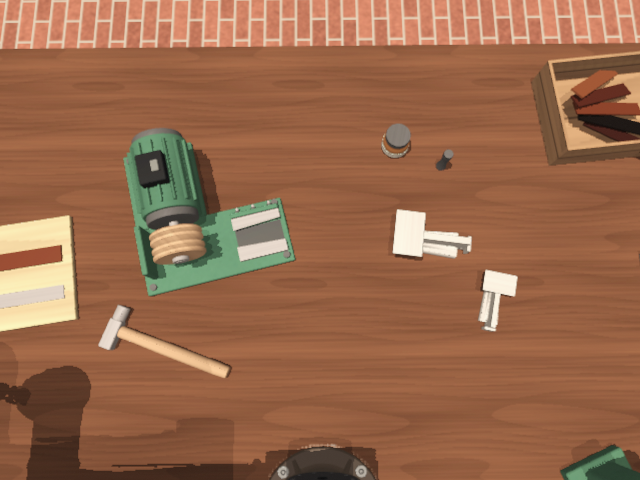

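View pics/scene0.png

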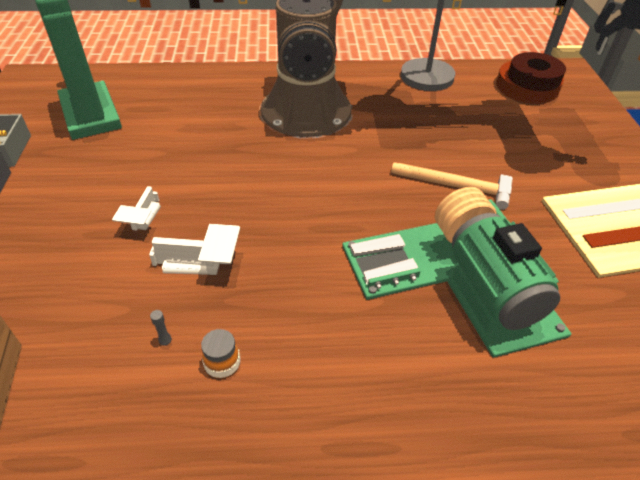

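The possible rests in the top view are the large one (table at 410,233, thumb plate at 466,243) and the small one (table at 499,283). At about 490 px/m the large table measures about 30x46 px, or 60x90 mm, which matches the description. The small one is about 45x68 mm, so it is a look-alike. I'll confirm this in a crop.

Run:
```python
import cv2,numpy as np
def crop(n,x,y,w,h):
    im=np.load(n+".npz")["image"][y:y+h,x:x+w]; k=400/w
    o=cv2.resize(im,(400,300),interpolation=cv2.INTER_CUBIC)
    for i in range(0,w,10): cv2.putText(o,str(x+i),(int(i*k),8),0,.3,(0,255,255),1); cv2.line(o,(int(i*k),10),(int(i*k),16),(0,255,255),1)
    for j in range(0,h,10): cv2.putText(o,str(y+j),(0,int(j*k)+4),0,.3,(0,255,255),1); cv2.line(o,(20,int(j*k)),(26,int(j*k)),(0,255,255),1)
    return o
cv2.imwrite("pics/crops.png",np.vstack([np.hstack([crop("top",222,200,80,60),crop("top",392,205,80,60)]),np.hstack([crop("scene",342,230,80,60),crop("scene",145,215,100,75)])]))
```

```text
(no output)
```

View pics/crops.png

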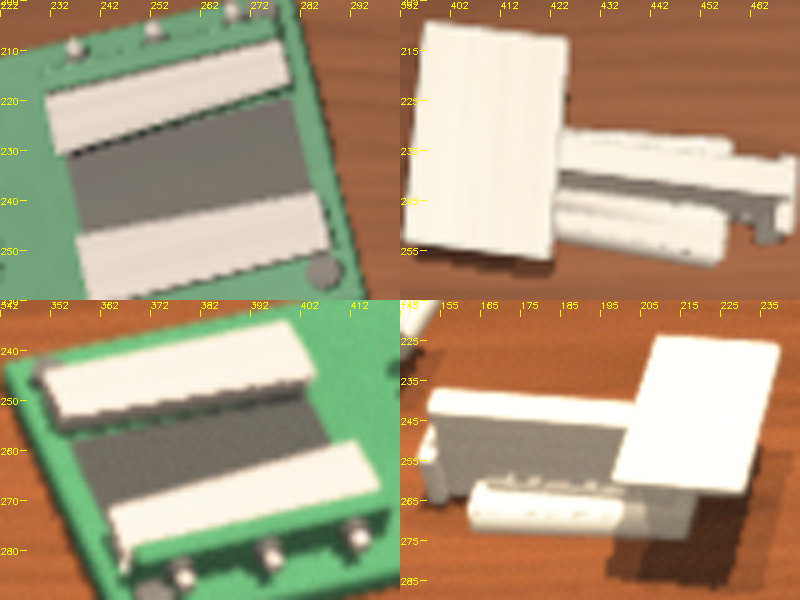

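The crop confirms that the large rest (table corners about (397,209), (426,213), (422,257) and (393,254)) is the one meant. It lies upright with its nose to image-left, towards the machine's way. The way's mouth faces right, between jaw corners (280,218) and (286,238).

```bash
cat > h.py <<'E'
import numpy as np
from scipy.optimize import least_squares
from scipy.spatial.transform import Rotation as R
np.set_printoptions(precision=4,suppress=True)
cams={n:np.load(n+".npz") for n in("top","scene")}
def proj(n,P):
    c=cams[n]; T=np.linalg.inv(c["world_from_camera"]); q=(np.c_[P,np.ones(len(P))]@T.T)[:,:3]@c["mtx"].T
    return q[:,:2]/q[:,2:]
def place(p,L): 
    return L@R.from_euler("z",p[2]).as_matrix().T+[p[0],p[1],0]
def fit(L,px,p0):
    r=least_squares(lambda p:np.concatenate([(proj(n,place(p,L))-px[n]).ravel() for n in px]),p0); return r.x,r.fun.reshape(-1,2)
E
python3 - <<'E'
from h import *
T=np.array([[88,-45,66],[30,-45,66],[30,45,66],[88,45,66]])/1e3
px={"top":[(397.4,209.4),(425.6,212.6),(422.2,257),(392.8,253.6)],"scene":[(230.75,263),(198.75,260.5),(209.25,223.75),(239.75,225.75)]}
W=np.array([[-50,-24.25,26],[50,-18.25,26],[-50,24.25,26],[50,18.25,26]])/1e3
pw={"top":[(280.4,217.6),(236,231),(286,238),(237.4,247.4)],"scene":[(364,271.6),(413.4,258),(354.4,253.6),(405.2,244.8)]}
for nm,L,p in(("rest",T,px),("way",W,pw)):
    for k in (["top","scene"],["top"],["scene"]):
        x,f=fit(L,{i:np.array(p[i]) for i in k},[.45,0,1.6]); print(nm,k,x,np.degrees(x[2]),np.abs(f).max())
        if nm=="rest": print(" rib",place(x,np.array([[-.012,0,.042]])))
E
```

```text
rest ['top', 'scene'] [ 0.5188 -0.2359  1.4425] 82.65062285807078 1.895880610515519
 rib [[ 0.5173 -0.2478  0.042 ]]
rest ['top'] [ 0.5166 -0.237   1.4392] 82.45764528129943 0.397430435575302
 rib [[ 0.515  -0.2489  0.042 ]]
rest ['scene'] [ 0.5222 -0.2346  1.4444] 82.75988581826631 0.5312752534607625
 rib [[ 0.5207 -0.2465  0.042 ]]
way ['top', 'scene'] [0.5374 0.1252 1.8091] 103.65400405860606 2.632637274356483
way ['top'] [0.5353 0.123  1.8035] 103.33158871202471 1.5463428211429573
way ['scene'] [0.5399 0.1268 1.8153] 104.00991728604974 0.5869903557510838
```

```bash
cat >> h.py <<'E'
def Rh(deg,pitch=0):
    return (R.from_euler("z",deg,degrees=True)*R.from_euler("x",180,degrees=True)*R.from_euler("y",pitch,degrees=True))
def plan(p0,R0,targets):
    for t in targets:
        p=np.array(t[:3]); R1=Rh(*t[3:]); d=R0.inv().apply(p-p0)/.2; w=(R0.inv()*R1).as_rotvec()/np.radians(30)
        print(t,"shift",np.round(d,3),"turn",np.round(w,3),"rows",max(np.linalg.norm(d)*200/62.5,np.linalg.norm(w)*30/10.7).round(1)); p0,R0=p,R1
E
python3 - <<'E'
from h import *
plan(np.array([.196,.6456,.3031]),R.from_rotvec([3.1061,-.4613,-.0002]),[(.33,.52,.304,-42),(.45,.36,.304,-67),(.52,.18,.304,-90),(.52,0,.304,-97.35),(.518,-.15,.304,-97.35),(.518,-.248,.22,-97.35)])
E
```

```text
(0.33, 0.52, 0.304, -42) shift [ 0.824  0.406 -0.004] turn [ 0.003 -0.001  0.837] rows 2.9
(0.45, 0.36, 0.304, -67) shift [0.981 0.193 0.   ] turn [-0.    -0.     0.833] rows 3.2
(0.52, 0.18, 0.304, -90) shift [0.965 0.029 0.   ] turn [ 0.    -0.     0.767] rows 3.1
(0.52, 0, 0.304, -97.35) shift [0.9 0.  0. ] turn [ 0.    -0.     0.245] rows 2.9
(0.518, -0.15, 0.304, -97.35) shift [ 0.745 -0.086 -0.   ] turn [0. 0. 0.] rows 2.4
(0.518, -0.248, 0.22, -97.35) shift [ 0.486 -0.063  0.42 ] turn [0. 0. 0.] rows 2.1
```

send_rows(commands=[[85,[0.4,0.2,0],[0,0,0.42]],[85,[0.824,0.406,-0.004],[0,0,0.837]],[85,[0.824,0.406,-0.004],[0,0,0.837]],[85,[0.824,0.406,-0.004],[0,0,0.837]]], newtons=40)

```text
clock: 0.6
ee_pos: [0.3326, 0.5175, 0.3048]
tcp_rot: [2.93, -1.133, 0.0]
force: [-0.2, 0.9, -0.2]
finger_gap: 0.0848
finger_force: 0.0
```

send_rows(commands=[[85,[0.3,0.06,0],[0,0,0.27]],[85,[0.6,0.12,0],[0,0,0.54]],[85,[0.981,0.193,0],[0,0,0.833]],[85,[0.981,0.193,0],[0,0,0.833]]])

```text
clock: 1.1
ee_pos: [0.4513, 0.3582, 0.3046]
tcp_rot: [2.616, -1.738, -0.0]
force: [0.2, 0.4, -0.0]
finger_gap: 0.0848
finger_force: 0.0
```

send_rows(commands=[[85,[0.3,0.01,0],[0,0,0.25]],[85,[0.6,0.02,0],[0,0,0.5]],[85,[0.965,0.029,0],[0,0,0.767]],[85,[0.965,0.029,0],[0,0,0.767]]])

```text
clock: 1.6
ee_pos: [0.5208, 0.1784, 0.3045]
tcp_rot: [2.218, -2.224, -0.0]
force: [0.3, 0.5, -0.8]
finger_gap: 0.085
finger_force: 0.0
```

send_rows(commands=[[85,[0.3,0,0],[0,0,0.08]],[85,[0.6,0,0],[0,0,0.16]],[85,[0.9,0,0],[0,0,0.245]],[85,[0.9,0,0],[0,0,0.245]]])

```text
clock: 2.1
ee_pos: [0.5201, -0.0016, 0.3046]
tcp_rot: [2.072, -2.361, -0.0]
force: [-0.1, 1.1, 0.6]
finger_gap: 0.085
finger_force: 0.0
```

send_rows(commands=[[85,[0.3,-0.03,0],[0,0,0]],[85,[0.55,-0.06,0],[0,0,0]],[85,[0.745,-0.086,0],[0,0,0]]])

```text
clock: 2.48
ee_pos: [0.5189, -0.1495, 0.3046]
tcp_rot: [-2.078, 2.356, 0.0]
force: [0.2, 0.0, -0.4]
finger_gap: 0.0849
finger_force: 0.0
```

send_rows(commands=[[85,[0.2,-0.02,0.2],[0,0,0]],[85,[0.486,-0.063,0.42],[0,0,0]],[85,[0.486,-0.063,0.42],[0,0,0]],[85,[0.486,-0.063,0.42],[0,0,0]],[85,[0.486,-0.063,0.42],[0,0,0]]])

```text
clock: 3.1
ee_pos: [0.5194, -0.2463, 0.2217]
tcp_rot: [-2.076, 2.356, -0.002]
force: [0.0, 0.1, 0.9]
finger_gap: 0.0847
finger_force: 0.0
```

Run:
```python
from workcell import manip
import cv2,numpy as np
from h import *
s=manip.sense();c=manip.camera("wrist"); cv2.imwrite("pics/w1.png",c["image"]); np.savez("w1.npz",p=s["ee_pos"],r=s["tcp_rot"],**c)
print(s["clock"],s["ee_pos"],s["tcp_rot"],s["force"],Rh(-97.35).as_rotvec());print(c["mtx"],c["tool_from_camera"])
```

```text
3.1 [ 0.5194 -0.2463  0.2217] [-2.0763  2.3563 -0.0021] [0.0104 0.0875 0.8758] [ 2.0745 -2.3593 -0.    ]
[[371.6483   0.     317.4493]
 [  0.     371.6483 237.8774]
 [  0.       0.       1.    ]] [[-0.0002 -0.953  -0.303   0.0776]
 [ 1.     -0.0003  0.0003 -0.0016]
 [-0.0004 -0.303   0.953  -0.0706]
 [ 0.      0.      0.      1.    ]]
```

View pics/w1.png

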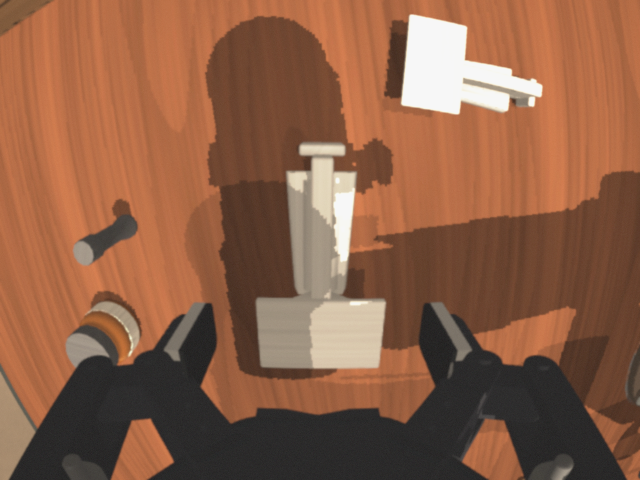

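The wrist view shows the rest square below the gripper. The table corners are at (257,299), (385,299), (382,367) and (261,367), and the thumb plate top is at about (322,149). I'll fit the pose from this.

```bash
cat >> h.py <<'E'
def wproj(d,P):
    T=R.from_rotvec(d["r"]); Q=T.inv().apply(P-d["p"]); M=d["tool_from_camera"]; q=(Q-M[:3,3])@M[:3,:3]
    n=np.linalg.norm(q[:,:2],axis=1); th=np.arctan2(n,q[:,2]); f=d["mtx"][0,0]
    return q[:,:2]/n[:,None]*(f*th)[:,None]+d["mtx"][:2,2]
def wfit(d,L,px,p0):
    r=least_squares(lambda p:(wproj(d,place(p,L))-px).ravel(),p0); return r.x,r.fun.reshape(-1,2)
E
python3 - <<'E'
from h import *
d=np.load("w1.npz")
# table rear L,R, nose R,L in image; image left = jar side (+x world)= rest -y
L=np.array([[30,-45,66],[30,45,66],[88,45,66],[88,-45,66],[-73,-16,36],[-73,16,36]])/1e3
px=np.array([(257,299),(385,299),(382,367),(261,367),(300,144),(345,144)])
x,f=wfit(d,L,px,[.519,-.236,1.44]); print(x,np.degrees(x[2]),f)
h=np.degrees(x[2])-180; g=place(x,np.array([[-.012,0,.042]]))[0]; print(g,h)
plan(d["p"],R.from_rotvec(d["r"]),[(g[0],g[1],.096,h)])
E
```

```text
[ 0.5193 -0.2371  1.4418] 82.60814168868944 [[-0.6318  0.6813]
 [ 1.9597  0.903 ]
 [-1.7214 -0.2359]
 [ 0.8834 -0.3108]
 [-1.1505 -0.62  ]
 [ 0.6115 -0.3922]]
[ 0.5178 -0.249   0.042 ] -97.39185831131056
(np.float64(0.5177554879858884), np.float64(-0.24904267763338456), 0.096, np.float64(-97.39185831131056)) shift [0.014 0.008 0.629] turn [-0.003 -0.     0.005] rows 2.0
```

send_rows(commands=[[50,[0.014,0.008,0.2],[0,0,0.005]],[50,[0.014,0.008,0.4],[0,0,0.005]],[50,[0.014,0.008,0.55],[0,0,0.005]],[50,[0.014,0.008,0.629],[0,0,0.005]],[50,[0.014,0.008,0.629],[0,0,0.005]],[0,[0.014,0.008,0.629],[0,0,0.005]],[0,[0.014,0.008,0.629],[0,0,0.005]],[0,[0.014,0.008,0.629],[0,0,0.005]],[0,[0.014,0.008,0.629],[0,0,0.005]],[0,[0.014,0.008,0.629],[0,0,0.005]]], newtons=50)

```text
clock: 4.4
ee_pos: [0.5171, -0.2503, 0.0963]
tcp_rot: [-2.071, 2.361, -0.003]
force: [-0.1, 1.6, 6.0]
finger_gap: 0.0132
finger_force: 49.9
```

Run:
```python
from h import *
u=np.array([np.cos(1.8091),np.sin(1.8091)]); m=np.array([.5374,.1252])
def T(nose,z): # nose past mouth
    p=m+u*(nose-.05-.05-.0134); return (*p.round(4),z,-76.35)
plan(np.array([.5171,-.2503,.0963]),R.from_rotvec([-2.071,2.361,-.003]),[(.5171,-.2503,.19,-97.39),(.55,-.13,.19,-86),T(-.04,.17),T(-.04,.115)])
```

```text
(0.5171, -0.2503, 0.19, -97.39) shift [ 0.    -0.001 -0.468] turn [-0.004 -0.001 -0.003] rows 1.5
(0.55, -0.13, 0.19, -86) shift [-0.618 -0.086 -0.   ] turn [ 0.    0.   -0.38] rows 2.0
(np.float64(0.5736), np.float64(-0.0239), 0.17, -76.35) shift [-0.521 -0.155  0.1  ] turn [ 0.     0.    -0.322] rows 1.8
(np.float64(0.5736), np.float64(-0.0239), 0.115, -76.35) shift [ 0.    -0.     0.275] turn [0. 0. 0.] rows 0.9
```

send_rows(commands=[[0,[0,0,-0.12],[0,0,0]],[0,[0,0,-0.24],[0,0,0]],[0,[0,0,-0.36],[0,0,0]],[0,[0,0,-0.468],[0,0,0]],[0,[0,0,-0.468],[0,0,0]]])

```text
clock: 5.03
ee_pos: [0.5169, -0.2503, 0.1899]
tcp_rot: [-2.07, 2.361, -0.004]
force: [1.3, 0.2, -4.8]
finger_gap: 0.0129
finger_force: 49.6
```

send_rows(commands=[[0,[-0.1,-0.015,0],[0,0,-0.06]],[0,[-0.25,-0.035,0],[0,0,-0.15]],[0,[-0.4,-0.055,0],[0,0,-0.24]],[0,[-0.52,-0.07,0],[0,0,-0.32]],[0,[-0.618,-0.086,0],[0,0,-0.38]]])

```text
clock: 5.65
ee_pos: [0.5493, -0.1282, 0.1873]
tcp_rot: [2.298, -2.141, -0.002]
force: [-0.6, -0.5, -5.0]
finger_gap: 0.0133
finger_force: 49.4
```

send_rows(commands=[[0,[-0.13,-0.04,0.02],[0,0,-0.08]],[0,[-0.26,-0.08,0.05],[0,0,-0.16]],[0,[-0.4,-0.12,0.08],[0,0,-0.25]],[0,[-0.48,-0.14,0.1],[0,0,-0.3]],[0,[-0.521,-0.155,0.1],[0,0,-0.322]],[0,[-0.521,-0.155,0.1],[0,0,-0.322]],[0,[-0.521,-0.155,0.1],[0,0,-0.322]]])

```text
clock: 6.52
ee_pos: [0.5733, -0.0244, 0.1686]
tcp_rot: [2.467, -1.945, 0.0]
force: [0.1, -0.6, -4.5]
finger_gap: 0.0131
finger_force: 49.4
```

send_rows(commands=[[0,[0,0,0.1],[0,0,0]],[0,[0,0,0.2],[0,0,0]],[0,[0,0,0.275],[0,0,0]],[0,[0,0,0.275],[0,0,0]],[0,[0,0,0.275],[0,0,0]]])

```text
clock: 7.15
ee_pos: [0.5739, -0.0239, 0.1141]
tcp_rot: [-2.468, 1.943, -0.001]
force: [-0.4, 0.5, -3.3]
finger_gap: 0.0135
finger_force: 49.2
```

Run:
```python
from workcell import manip
import cv2,numpy as np
from h import *
s=manip.sense(); print(s["clock"],s["ee_pos"],s["tcp_rot"],s["force"],s["ft_torque"],np.degrees(R.from_rotvec(s["tcp_rot"]).as_matrix()[:2,2]))
o=[]
for n,x,y,w,h in(("top",225,195,110,82),("scene",270,200,160,120)):
    c=manip.camera(n); np.savez(n+"1.npz",**c); k=400/w
    im=cv2.resize(c["image"][y:y+h,x:x+w],None,fx=k,fy=k,interpolation=cv2.INTER_CUBIC)[:298]
    for i in range(0,w,10): cv2.putText(im,str(x+i),(int(i*k),8),0,.28,(0,255,255),1)
    for j in range(0,h,10): cv2.putText(im,str(y+j),(0,int(j*k)+4),0,.28,(0,255,255),1)
    o.append(im)
cv2.imwrite("pics/hov.png",np.hstack(o))
```

```text
7.15 [ 0.5739 -0.0239  0.1141] [-2.4677  1.9435 -0.001 ] [-0.4075  0.5055 -3.3369] [-0.0528 -0.0697  0.0177] [ 0.047  -0.0003]
```

View pics/hov.png

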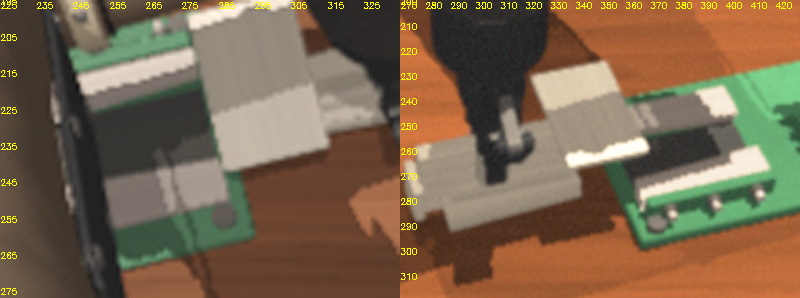

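The table now overhangs in front of the mouth. In the scene view its corners are (323,231), (353,224), (370,261) and (337,266). In the top view three corners show, at (276,200), (287,242) and (315,235). I'll fit this relative to the way.

Run:
```python
from h import *
z=66+17.8
L={"scene":np.array([[30,45,z],[88,45,z],[88,-45,z],[30,-45,z]])/1e3,"top":np.array([[88,-45,z],[88,45,z],[30,45,z]])/1e3}
px={"scene":np.array([(323.2,231.2),(352.8,224),(370,260.8),(337.2,266.4)]),"top":np.array([(276.4,200),(286.6,242.3),(315.2,235.2)])}
way={"top":[.5353,.123,1.8035],"scene":[.5399,.1268,1.8153],"both":[.5374,.1252,1.8091]}
for k in("top","scene","both"):
    ks=["top","scene"] if k=="both" else [k]
    r=least_squares(lambda p:np.concatenate([(proj(n,place(p,L[n]))-px[n]).ravel() for n in ks]),[.57,-.01,1.8]); x=r.x
    w=way[k]; R2=np.array([[np.cos(w[2]),np.sin(w[2])],[-np.sin(w[2]),np.cos(w[2])]])
    print(k,x,abs(r.fun).max(),"rel to way (nose-mouth x,y mm)",(R2@(x[:2]-w[:2])+[.1,0])*1e3,"dyaw",np.degrees(x[2]-w[2]))
```

```text
top [ 0.5681 -0.0107  1.8087] 0.6209374025890213 rel to way (nose-mouth x,y mm) [-37.6869  -1.0666] dyaw 0.3002165887902197
scene [ 0.5733 -0.0092  1.7918] 0.813520797130451 rel to way (nose-mouth x,y mm) [-40.0058   0.4623] dyaw -1.3482290625909241
both [ 0.5709 -0.0096  1.8045] 2.1860408017076622 rel to way (nose-mouth x,y mm) [-38.8631  -0.7492] dyaw -0.26484017347392763
```

send_rows(commands=[[0,[-0.03,0,0.01],[0,0,0]],[0,[-0.07,0,0.018],[0,0,0]],[0,[-0.12,0,0.018],[0,0,0]],[0,[-0.18,0,0.018],[0,0,0]],[0,[-0.23,0,0.018],[0,0,0]],[0,[-0.28,0,0.018],[0,0,0]],[0,[-0.33,0,0.018],[0,0,0]],[0,[-0.37,0,0.018],[0,0,0]],[0,[-0.4,0,0.018],[0,0,0]],[0,[-0.4,0,0.018],[0,0,0]],[0,[-0.4,0,0.018],[0,0,0]]])

```text
clock: 8.62
ee_pos: [0.5547, 0.0539, 0.1099]
tcp_rot: [2.468, -1.944, -0.0]
force: [0.2, 0.2, -5.0]
finger_gap: 0.0133
finger_force: 49.3
```

send_rows(commands=[[0,[-0.03,0,0],[0,0,0]],[0,[-0.06,0,0],[0,0,0]],[0,[-0.075,0,0],[0,0,0]],[0,[-0.075,0,0.003],[0,0,0]],[0,[-0.075,0,0.006],[0,0,0]],[0,[-0.075,0,0.006],[0,0,0]],[0,[-0.075,0,0.006],[0,0,0]]])

```text
clock: 9.5
ee_pos: [0.5512, 0.0684, 0.1087]
tcp_rot: [2.468, -1.944, -0.0]
force: [0.4, -0.5, -3.9]
finger_gap: 0.0138
finger_force: 49.3
```

send_rows(commands=[[0,[0,0,0.003],[0,0,0]],[0,[0,0,0.003],[0,0,0]],[0,[0,0,0.003],[0,0,0]]])

```text
clock: 9.88
ee_pos: [0.5512, 0.0685, 0.1083]
tcp_rot: [-2.468, 1.944, -0.0]
force: [-1.2, -1.3, -0.3]
finger_gap: 0.0134
finger_force: 49.9
```

send_rows(commands=[[30,[0,0,0],[0,0,0]],[50,[0,0,0],[0,0,0]],[50,[0,0,0],[0,0,0]],[50,[0,0,0],[0,0,0]],[50,[0,0,-0.3],[0,0,0]],[50,[0,0,-0.5],[0,0,0]],[50,[0.3,0,-0.5],[0,0,0]],[50,[0.58,0,-0.5],[0,0,0]],[0,[0.58,0,-0.5],[0,0,0]],[0,[0.58,0,-0.5],[0,0,0]],[0,[0.58,0,-0.5],[0,0,0]],[0,[0.58,0,-0.5],[0,0,0]]])

```text
clock: 11.38
ee_pos: [0.5783, -0.0432, 0.2082]
tcp_rot: [-2.47, 1.942, -0.0]
force: [-1.1, 0.7, -0.0]
finger_gap: -0.0001
finger_force: 0.0
```

Run:
```python
from workcell import manip
import cv2,numpy as np
from h import *
s=manip.sense();c=manip.camera("wrist"); cv2.imwrite("pics/w2.png",c["image"]); np.savez("w2.npz",p=s["ee_pos"],r=s["tcp_rot"],**c)
print(s["clock"],s["ee_pos"],s["tcp_rot"],s["force"])
```

```text
11.375 [ 0.5783 -0.0432  0.2082] [-2.4696  1.9417 -0.0001] [-1.0712  0.7024 -0.0148]
```

View pics/w2.png

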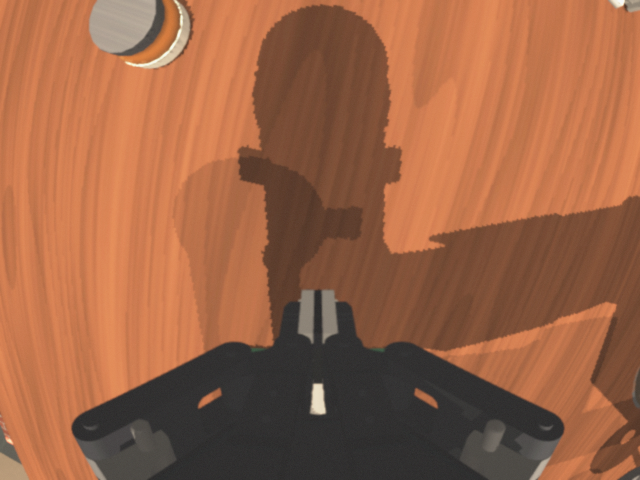

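The view behind is clear: only bench and shadow, with the jar far off at (140,25), and the fingers are shut. Next I tilt the tips 5° forward, go down behind the thumb plate, and push low on it.

send_rows(commands=[[0,[0,0,0.15],[0,-0.08,0]],[0,[0,0,0.3],[0,-0.167,0]],[0,[0,0,0.45],[0,-0.167,0]],[0,[0,0,0.5485],[0,-0.167,0]],[0,[-0.05,0,0.5485],[0,-0.167,0]],[0,[-0.1,0,0.5485],[0,-0.167,0]],[0,[-0.135,0,0.5485],[0,-0.167,0]],[0,[-0.135,0,0.5485],[0,-0.167,0]],[0,[-0.135,0,0.5485],[0,-0.167,0]]])

```text
clock: 12.55
ee_pos: [0.5722, -0.0178, 0.0989]
tcp_rot: [-2.424, 1.908, 0.105]
force: [1.5, 0.6, -0.5]
finger_gap: 0.0002
finger_force: 0.0
```

Run:
```python
from workcell import manip
import cv2,numpy as np
from h import *
s=manip.sense(); print(s["clock"],s["ee_pos"],s["force"],R.from_rotvec(s["tcp_rot"]).as_matrix())
o=[]
for n,x,y,w,h in(("top",225,195,110,82),("scene",290,200,160,120)):
    c=manip.camera(n); k=400/w
    im=cv2.resize(c["image"][y:y+h,x:x+w],None,fx=k,fy=k,interpolation=cv2.INTER_CUBIC)[:298]
    for i in range(0,w,10): cv2.putText(im,str(x+i),(int(i*k),8),0,.28,(0,255,255),1)
    for j in range(0,h,10): cv2.putText(im,str(y+j),(0,int(j*k)+4),0,.28,(0,255,255),1)
    o.append(im)
cv2.imwrite("pics/push.png",np.hstack(o))
```

```text
12.55 [ 0.5722 -0.0178  0.0989] [ 1.4591  0.6372 -0.4674] [[ 0.2341 -0.972  -0.0197]
 [-0.9683 -0.2349  0.085 ]
 [-0.0873 -0.0008 -0.9962]]
```

View pics/push.png

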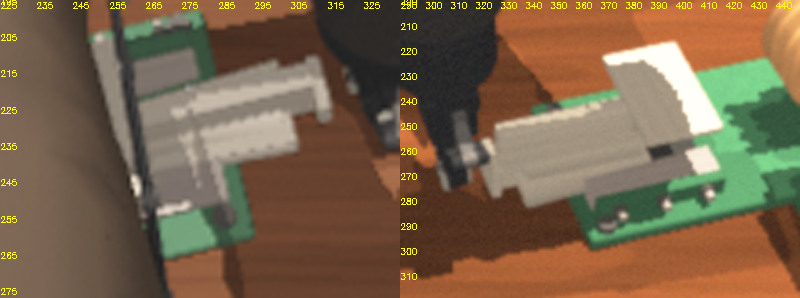

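The foot lies straight between the jaws. The fingers are just behind the thumb plate, at about (319,262) in the scene view. I'll push forward now.

send_rows(commands=[[0,[-0.02,0,0.0018],[0,0,0]],[0,[-0.04,0,0.0035],[0,0,0]],[0,[-0.06,0,0.005],[0,0,0]],[0,[-0.075,0,0.0065],[0,0,0]],[0,[-0.09,0,0.008],[0,0,0]],[0,[-0.105,0,0.009],[0,0,0]],[0,[-0.12,0,0.0105],[0,0,0]],[0,[-0.135,0,0.012],[0,0,0]],[0,[-0.145,0,0.0127],[0,0,0]],[0,[-0.155,0,0.0135],[0,0,0]],[0,[-0.16,0,0.014],[0,0,0]]])

```text
clock: 14.02
ee_pos: [0.5645, 0.0134, 0.0984]
tcp_rot: [-2.424, 1.909, 0.106]
force: [1.0, -2.8, 0.5]
finger_gap: -0.0003
finger_force: 1.3
```

send_rows(commands=[[0,[-0.005,0,0.0004],[0,0,0]],[0,[-0.01,0,0.0009],[0,0,0]],[0,[-0.015,0,0.0013],[0,0,0]],[0,[-0.02,0,0.0018],[0,0,0]],[0,[-0.025,0,0.0022],[0,0,0]],[0,[-0.03,0,0.0026],[0,0,0]]])

```text
clock: 14.78
ee_pos: [0.5631, 0.0192, 0.0984]
tcp_rot: [-2.424, 1.909, 0.106]
force: [1.4, -2.5, -0.2]
finger_gap: -0.0001
finger_force: 1.3
```

send_rows(commands=[[0,[-0.004,0,0.0003],[0,0,0]],[0,[-0.008,0,0.0007],[0,0,0]],[0,[-0.012,0,0.001],[0,0,0]],[0,[-0.015,0,0.0013],[0,0,0]]])

```text
clock: 15.28
ee_pos: [0.5624, 0.0221, 0.0984]
tcp_rot: [-2.424, 1.909, 0.106]
force: [0.5, -2.6, -0.2]
finger_gap: 0.0001
finger_force: 1.2
```

send_rows(commands=[[0,[-0.0035,0,0.0003],[0,0,0]],[0,[-0.007,0,0.0006],[0,0,0]],[0,[-0.01,0,0.0009],[0,0,0]],[0,[-0.0125,0,0.0011],[0,0,0]]])

```text
clock: 15.78
ee_pos: [0.5618, 0.0245, 0.0984]
tcp_rot: [-2.424, 1.909, 0.106]
force: [0.8, -2.0, -1.0]
finger_gap: -0.0
finger_force: 1.2
```

send_rows(commands=[[0,[-0.0025,0,0.0002],[0,0,0]],[0,[-0.005,0,0.0004],[0,0,0]],[0,[-0.0075,0,0.0006],[0,0,0]],[0,[-0.01,0,0.0009],[0,0,0]]])

```text
clock: 16.27
ee_pos: [0.5613, 0.0264, 0.0984]
tcp_rot: [-2.424, 1.909, 0.106]
force: [0.4, -2.4, -0.6]
finger_gap: 0.0003
finger_force: 1.2
```

Nose at about 90 mm. I'll go in single 2 mm calls from here.

send_rows(commands=[[0,[-0.0025,0,0.0002],[0,0,0]],[0,[-0.005,0,0.0004],[0,0,0]],[0,[-0.0075,0,0.0006],[0,0,0]],[0,[-0.01,0,0.0009],[0,0,0]]])

```text
clock: 16.77
ee_pos: [0.5608, 0.0284, 0.0984]
tcp_rot: [-2.424, 1.909, 0.106]
force: [-0.1, -2.2, 0.2]
finger_gap: -0.0002
finger_force: 1.2
```

send_rows(commands=[[0,[-0.0025,0,0.0002],[0,0,0]],[0,[-0.005,0,0.0004],[0,0,0]],[0,[-0.0075,0,0.0006],[0,0,0]],[0,[-0.01,0,0.0009],[0,0,0]]])

```text
clock: 17.27
ee_pos: [0.5604, 0.0304, 0.0984]
tcp_rot: [-2.424, 1.909, 0.106]
force: [1.6, -1.4, -0.4]
finger_gap: -0.0003
finger_force: 1.2
```

send_rows(commands=[[0,[-0.0025,0,0.0002],[0,0,0]],[0,[-0.005,0,0.0004],[0,0,0]],[0,[-0.0075,0,0.0006],[0,0,0]],[0,[-0.01,0,0.0009],[0,0,0]]])

```text
clock: 17.77
ee_pos: [0.5599, 0.0323, 0.0984]
tcp_rot: [-2.424, 1.909, 0.106]
force: [-0.4, -2.9, -0.0]
finger_gap: 0.0001
finger_force: 1.3
```

send_rows(commands=[[0,[-0.0025,0,0.0002],[0,0,0]],[0,[-0.005,0,0.0004],[0,0,0]],[0,[-0.0075,0,0.0006],[0,0,0]],[0,[-0.01,0,0.0009],[0,0,0]]])

```text
clock: 18.27
ee_pos: [0.5594, 0.0343, 0.0984]
tcp_rot: [-2.424, 1.909, 0.106]
force: [0.6, -2.2, -0.3]
finger_gap: 0.0002
finger_force: 1.3
```

send_rows(commands=[[0,[-0.0025,0,0.0002],[0,0,0]],[0,[-0.005,0,0.0004],[0,0,0]],[0,[-0.0075,0,0.0006],[0,0,0]],[0,[-0.01,0,0.0009],[0,0,0]]])

```text
clock: 18.77
ee_pos: [0.559, 0.0362, 0.0984]
tcp_rot: [-2.424, 1.909, 0.106]
force: [0.9, -3.4, 0.3]
finger_gap: 0.0002
finger_force: 1.4
```

send_rows(commands=[[0,[-0.002,0,0.0002],[0,0,0]],[0,[-0.004,0,0.0003],[0,0,0]],[0,[-0.006,0,0.0005],[0,0,0]],[0,[-0.006,0,0.0005],[0,0,0]]])

```text
clock: 19.27
ee_pos: [0.5588, 0.0374, 0.0984]
tcp_rot: [-2.424, 1.909, 0.106]
force: [1.8, -2.2, -0.6]
finger_gap: 0.0001
finger_force: 1.4
```

send_rows(commands=[[0,[-0.002,0,0.0002],[0,0,0]],[0,[-0.004,0,0.0003],[0,0,0]],[0,[-0.006,0,0.0005],[0,0,0]],[0,[-0.0075,0,0.0006],[0,0,0]]])

```text
clock: 19.77
ee_pos: [0.5585, 0.0386, 0.0984]
tcp_rot: [-2.424, 1.909, 0.105]
force: [2.9, -5.8, 0.0]
finger_gap: 0.0002
finger_force: 3.2
```

Force is rising, so it has met the jaws. I'll take finer steps.

send_rows(commands=[[0,[-0.001,0,0.0001],[0,0,0]],[0,[-0.002,0,0.0002],[0,0,0]],[0,[-0.002,0,0.0002],[0,0,0]]])

```text
clock: 20.15
ee_pos: [0.5585, 0.0386, 0.0985]
tcp_rot: [-2.425, 1.909, 0.105]
force: [3.3, -7.8, -0.5]
finger_gap: -0.0002
finger_force: 3.7
```

send_rows(commands=[[0,[-0.0015,0,0.0001],[0,0,0]],[0,[-0.003,0,0.0003],[0,0,0]],[0,[-0.003,0,0.0003],[0,0,0]],[0,[-0.003,0,0.0003],[0,0,0]]])

```text
clock: 20.65
ee_pos: [0.5585, 0.0388, 0.0985]
tcp_rot: [-2.425, 1.909, 0.104]
force: [5.0, -9.6, -2.0]
finger_gap: -0.0001
finger_force: 5.2
```

send_rows(commands=[[0,[-0.0015,0,0.0001],[0,0,0]],[0,[-0.003,0,0.0003],[0,0,0]],[0,[-0.004,0,0.0003],[0,0,0]],[0,[-0.004,0,0.0003],[0,0,0]]])

```text
clock: 21.15
ee_pos: [0.5585, 0.039, 0.0985]
tcp_rot: [-2.425, 1.91, 0.103]
force: [5.2, -13.1, -2.0]
finger_gap: -0.0003
finger_force: 7.2
```

send_rows(commands=[[0,[-0.001,0,0.0001],[0,0,0]],[0,[-0.0015,0,0.0001],[0,0,0]],[0,[-0.0015,0,0.0001],[0,0,0]],[0,[-0.0015,0,0.0001],[0,0,0]]])

```text
clock: 21.65
ee_pos: [0.5585, 0.039, 0.0985]
tcp_rot: [-2.426, 1.91, 0.103]
force: [6.1, -14.2, -1.6]
finger_gap: -0.0001
finger_force: 8.0
```

A push of about 15 N is reached. Now I back off along the way, lift clear and look.

send_rows(commands=[[0,[0.01,0,-0.001],[0,0,0]],[0,[0.05,0,-0.004],[0,0,0]],[0,[0.15,0,-0.013],[0,0,0]],[0,[0.3,0,-0.03],[0,0,0]],[0,[0.35,0,-0.3],[0,0,0]],[0,[0.6,0,-0.6],[0,0,0]],[0,[0.9,0,-0.8],[0,0,0]],[0,[0.9,0,-0.8],[0,0,0]],[0,[0.9,0,-0.8],[0,0,0]]])

```text
clock: 22.78
ee_pos: [0.6034, -0.1495, 0.2431]
tcp_rot: [-2.421, 1.912, 0.104]
force: [-1.0, 1.4, -1.6]
finger_gap: -0.0002
finger_force: 0.0
```

Run:
```python
from workcell import manip
import cv2,numpy as np
from h import *
s=manip.sense(); print(s["clock"],s["ee_pos"],s["force"])
o=[]
for n,x,y,w,h in(("top",225,195,80,60),("scene",320,205,120,90)):
    c=manip.camera(n); k=400/w
    im=cv2.resize(c["image"][y:y+h,x:x+w],None,fx=k,fy=k,interpolation=cv2.INTER_CUBIC)[:298]
    for i in range(0,w,10): cv2.putText(im,str(x+i),(int(i*k),8),0,.28,(0,255,255),1)
    for j in range(0,h,10): cv2.putText(im,str(y+j),(0,int(j*k)+4),0,.28,(0,255,255),1)
    o.append(im)
cv2.imwrite("pics/end.png",np.hstack(o))
```

```text
22.775 [ 0.6034 -0.1495  0.2431] [-0.986   1.3562 -1.5748]
```

View pics/end.png

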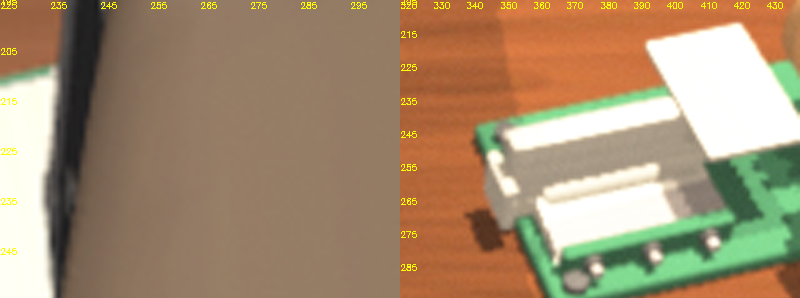

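The scene view shows the rest seated between the jaws. The table is square to the machine with its front over the wheel end (corners (394,218), (423,212), (414,253)), and the arm is clear.

```bash
python3 -c "
from workcell import manip
print(manip.job_done())"
```

```text
the job is handed in; nothing more can be done
None
```

I slid the full-size rest into the way, wedged it with a thumb-plate push of about 15 N (nose about 102 mm past the mouth by arm position), let go and handed the job in. Its squareness and grip on the gib were judged only by eye and push force, and the verdict wasn't shown.

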